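Fit the right filter cartridge in the gas purifier's drawer

TASK

Three look-alike filter cartridges of different length stand on edge in the white rack. Take the one whose length matches the seat in the purifier's open filter drawer (not the short one that would lie loose, nor the long one), lay it flat in the seat between the yellow stops, then push the drawer fully home until it clicks in. Leave the other two cartridges standing in the rack and do not disturb the bottle, jar and beaker.

Things in the scene. Friction and masses are not known exactly. Their poses are not given: they have to be found in the camera images.
- cartridge_a: Filter cartridge: flat white slab with ribbed blue-grey faces and dark blue ends, 92 mm long (its x), 18 mm thick (its y), 60 mm wide (its z), about 160 g; the short one, too small for the seat. Origin at its centre. At the start it stands on a long edge in a slot of the rack, z up, centre 38 mm above the bench; which slot varies.
- cartridge_b: Filter cartridge: flat white slab with ribbed blue-grey faces and dark blue ends, 110 mm long (its x), 18 mm thick (its y), 60 mm wide (its z), about 160 g; the middle length, the one that fits the seat. Origin at its centre. At the start it stands on a long edge in a slot of the rack, z up, centre 38 mm above the bench; which slot varies.
- cartridge_c: Filter cartridge: flat white slab with ribbed blue-grey faces and dark blue ends, 128 mm long (its x), 18 mm thick (its y), 60 mm wide (its z), about 160 g; the long one, too big for the seat. Origin at its centre. At the start it stands on a long edge in a slot of the rack, z up, centre 38 mm above the bench; which slot varies.
- rack: White plastic rack, fixed to the bench, base 130 (x) x 200 (y) x 8 mm, with three slots along its x at y = -65, 0 and +65 mm. Slot walls reach 22 mm above the bench, so the upper 46 mm of each cartridge is free; 47 mm between neighbours. Origin under its centre on the bench. The bench from 400 to 650 mm ahead of the robot, 80 mm either side of its x axis, is clear.
- purifier: Grey gas purifier, fixed to the bench, 200 mm deep (its x, away from the robot), 190 wide (y), 97 high. Origin at bench level, middle of its front face; the drawer slides out along its -x. Drawer inside: 152 mm wide, 161 long, floor 26 mm and side wall tops 60 mm above the bench; blue front panel 180 mm wide, 12 thick, top 88 mm above the bench.
- drawer (a joint): Opening of the blue-fronted drawer in m: 0 fully home, 0.158 to 0.175 at the start, at most 0.18. Slides with about 1.5 N of friction; a sprung ball detent resists with about 6 N from 11 to 5 mm open, then pulls the drawer home.
- seat (a point): Centre of the seat face (two black bars, 10 mm above the drawer floor) the cartridge lies on, 36 mm above the bench. Moves with the drawer; axes as the purifier's. Cartridge length goes along x. Yellow end stops 116 mm apart in x, yellow side stops 66 mm apart in y (at x = +-32 to 52 mm), 14 mm higher than the seat face. Near x = 0, 46 mm free beside the cartridge for each finger.
- drawer_lip (a point): Middle of the outer face of the steel lip on the drawer's front (90 mm wide in y, 14 mm high, 10 mm proud of the panel), 62 mm above the bench. Push it along the purifier's +x. Moves with the drawer; axes as the purifier's.
- amber_bottle: Amber bottle, 56 mm diameter, 115 mm high, loose bystander. Origin under its centre.
- white_jar: White jar, 68 mm diameter, 100 mm high, loose bystander. Origin under its centre.
- beaker: Glass beaker, 68 mm diameter, 85 mm high, loose bystander. Origin under its centre.
Mind the look-alikes: they are no part of the job. What is shaped like the rack but purple is not meant.

How it is judged:
By the outcome, as a careful person would: the job done as asked, in the order asked, and still so for the second after the job is handed in, with the robot touching nothing.
It also fails if it takes over 72 s, if anything falls off the work surface, if the arm or the gripper's body presses on something with over 40 N, if the wrist force passes 120 N, or if a joint passes its speed limit or range.

ROBOT

A 6-joint arm with a two-finger parallel gripper is mounted at the origin on the work surface. World frame = base frame: x ahead of the robot, y to its left, z up, the work surface at z = 0. Lengths are in m, angles in degrees, forces in N, time in s.
With the tool pointing down it reaches from about 0.4 to 0.825 m from the base axis. Payload 7 kg.
Tool frame: the origin (TCP) lies midway between the tips of the shut fingers; the grasp point (between the pads) lies 19 mm behind it; z points along the fingers, y is the line along which they close (so a half turn about z gives the same grasp; the last joint's range is limited). The gripper opens to 88 mm and grips with 3 to 60 N. Pads are 19 mm wide; open, the fingers measure 130 mm over their backs; the gripper's body (78 mm by 193 mm) begins 47 mm behind the grasp point.
Start: joints at [-58.837, 20.546, 0.682, 0, -70.136, -16.507], TCP at [0.171, -0.653, 0.227] pointing down, gripper open.
Joint ranges: [-176.03, 176.03], [-82.01, 121.73], [-58.28, 71.71], [-173.87, 95.51], [-174.79, -0.11], [-173.66, 173.66]. Speed limits (degrees/s): [136.94, 136.94, 172.46, 180, 180, 180].

INTERFACE

Orientations are given as [roll, pitch, yaw] about the fixed x, y, z axes, in that order (R = Rz(yaw) Ry(pitch) Rx(roll)).
In Python, from plant import get_state, optics, order gives the robot as it stands. The module is installed in compiled form; this text tells all that it offers.
- The arm moves only by the tool send_rows, never from a script. Its argument "moves" is a list of rows, each an object with "slide": the shift along the tool's x, y, z as a fraction of full scale, a list of three; "turn": the turn about the tool's z as a fraction of full scale; "gripper": the opening, from 0 (shut) to 1 (fully open). A call has exactly 5 rows; each row is the pose to reach, as a shift and turn from the pose commanded when the call began, along the tool's axes at that moment; what a row does not reach only later rows make up. Full scale, the value 1, is 150 mm for a shift and 90 degrees for a turn. A row lasts 1/12 s, in which the tool goes at most 41.7 mm and 7.16 degrees, less where a joint would pass 70% of its speed; a pose out of reach is approached as far as the arm can. A call with a number of a shift or a turn outside -1 to 1 is refused whole. A call with a gripper value outside its range is refused whole. The fingers move at their own pace and stop on an object; "newtons" is the grip in N (left out, the last holds). Time passes only in rows, so rows that repeat a pose let the fingers close, or fill a call up. It gives the time, the measured TCP pose, the force, the opening and the grip force at its end, in the units of the state.
- get_state(): the state, without advancing time (a new reading comes with each control period).
- optics.capture(name): name is "scene" or "side" or "wrist"; returns a dict with "img" (420x560x3 uint8, red, green, blue), "intrinsics" (3x3 intrinsics, pixels), "origin" and "attitude" of the camera in the world. Camera axes: x right, y down, z forward; pixel columns grow to the right and rows downward; lengths in m; the calibration is good to about 2 mm. A picture is of the moment at which its call begins. There is no depth.
- order.close_job(): hands the job in; it is judged then, once.
Trained networks look in the newest picture that a camera, given by its name, has taken for a name from the list of things; names that differ only in an ending like _2 or _b are one class to them, and where a whole thing is asked for, a point or a joint stands for the part that bears it (a point fixed in the world has none). Each returns a list of dicts, best first, with "p" (0 to 1); they miss things now and then, are a little off and sometimes report something else, mostly with a low value. They report only what shows in the picture. A call takes as long as a camera call. They do not tell look-alikes from the thing itself.
- optics.look_for(camera, name): "location" ([x, y, z] in m, in world coordinates, good to about 4 mm: the middle of the surface that is visible of it).
The state is a dict: "time_s": time; "joints": joint angles; "qd": joint speeds; "joint_torque": joint torques, N m; "tcp_pos": TCP position; "eef_rot": TCP orientation; "contact_force": force on the tool from outside, world axes, zero at the start; "moment": the same for the moment, N m; "gripper_width": finger opening in m; "gripper_force": force on a finger pad.
Only numpy, scipy, OpenCV 4.12 (cv2) and the standard library are available. Lean on these libraries where they do the work, as an engineer would, in place of code of your own. Each camera call takes 0.05 s, during which the arm holds its last target. There are 200 camera calls.

## Working session

There is one attempt and no reset: what is moved stays moved. The work goes in short steps, Python scripts to look and compute and a tool call to move; the robot and the scene stay as the last step left them, time stands still between calls to the robot, and variables do not carry over. Pictures are saved under pics/ and viewed, at most 10 in all, crops included, and the job is handed in when it is done.

Besides the shell and the picture viewer there is one more tool, called in YAML: its name, and indented under it one key for each argument. send_rows: Moves the arm, as the interface text tells. Shift numbers are shares of 150 mm and turn numbers shares of 90 degrees, none past 1 either way. Its arguments: {"type":"object","properties":{"moves":{"type":"array"},"newtons":{"type":"number"}},"required":["moves"]}

```bash
mkdir -p pics; cat > h.py <<'E'
import numpy as np, cv2
from plant import get_state, optics, order
def cap(n,f=None):
    d=optics.capture(n)
    if f: cv2.imwrite('pics/'+f,cv2.cvtColor(d['img'],cv2.COLOR_RGB2BGR))
    return d
def px(d,u,v,z):
    K=np.array(d['intrinsics']);A=np.array(d['attitude']);o=np.array(d['origin'])
    r=A@np.linalg.inv(K)@[u,v,1]; return o+r*(z-o[2])/r[2]
def proj(d,p):
    q=np.array(d['intrinsics'])@(np.array(d['attitude']).T@(np.array(p)-d['origin']));return q[:2]/q[2]
E
python3 - <<'E'
from h import *
s=get_state();print(s['tcp_pos'],s['eef_rot'],s['gripper_width'],s['time_s'])
for c in ('scene','side'):
    d=cap(c,c+'1.png');print(c,np.shape(d['attitude']),d['origin'])
    if np.shape(d['attitude'])!=(3,3): print(d['attitude']);continue
    for n in ('cartridge_b','rack','purifier','drawer','seat','drawer_lip','amber_bottle','white_jar','beaker'):
        for r in optics.look_for(c,n)[:4]: print(n,np.round(r['location'],3),round(r['p'],2),proj(d,r['location']).round())
E
```

```text
[ 0.17064563 -0.65256355  0.22564377] [ 1.79906173e+02 -7.53476860e-03 -1.65351656e+02] 0.08738609132938022 0.0
scene (3,) [ 1.26960531 -0.31074799  1.25965695]
[-148.77977725    0.65125539   70.2743207 ]
side (3,) [0.28343439 0.73440354 0.87110661]
[-1.32364864e+02  5.53917178e-02 -1.60055112e+02]
```

```bash
sed -i "s/    return d$/    from scipy.spatial.transform import Rotation as R\n    d['attitude']=R.from_euler('xyz',d['attitude'],degrees=True).as_matrix()\n    return d/" h.py
python3 - <<'E'
from h import *
for c in ('scene','side'):
    d=cap(c,c+'1.png')
    for n in ('cartridge_b','rack','purifier','drawer','seat','drawer_lip','amber_bottle','white_jar','beaker'):
        for r in optics.look_for(c,n)[:4]: print(n,np.round(r['location'],3),round(r['p'],2),proj(d,r['location']).round())
E
```

```text
cartridge_b [ 0.619 -0.351  0.068] 0.68 [178. 255.]
cartridge_b [ 0.626 -0.221  0.064] 0.66 [227. 242.]
cartridge_b [ 0.626 -0.282  0.064] 0.53 [205. 249.]
rack [ 0.617 -0.291  0.008] 0.97 [204. 257.]
rack [ 0.621 -0.221  0.063] 0.75 [227. 241.]
rack [ 0.501 -0.535  0.004] 0.62 [106. 249.]
purifier [0.671 0.223 0.087] 0.9 [390. 202.]
purifier [0.483 0.234 0.03 ] 0.63 [361. 161.]
purifier [ 0.616 -0.291  0.004] 0.62 [203. 257.]
drawer [0.482 0.232 0.031] 0.6 [360. 160.]
seat [0.481 0.234 0.032] 0.95 [361. 160.]
drawer_lip [0.48 0.23 0.03] 0.88 [359. 160.]
drawer_lip [ 0.429 -0.327  0.077] 0.61 [169. 192.]
amber_bottle [ 0.749 -0.001  0.072] 0.83 [323. 255.]
amber_bottle [0.48  0.231 0.033] 0.33 [360. 160.]
white_jar [ 0.431 -0.327  0.077] 0.56 [169. 193.]
white_jar [ 0.623 -0.223  0.067] 0.55 [226. 241.]
white_jar [0.483 0.233 0.03 ] 0.41 [361. 161.]
beaker [ 0.746 -0.176  0.051] 0.67 [259. 278.]
cartridge_b [ 0.613 -0.211  0.053] 0.89 [293. 183.]
cartridge_b [ 0.602 -0.334  0.053] 0.78 [311. 158.]
cartridge_b [ 0.604 -0.272  0.053] 0.6 [303. 170.]
rack [ 0.582 -0.202  0.01 ] 0.88 [303. 200.]
rack [ 0.499 -0.522  0.013] 0.69 [361. 141.]
purifier [0.623 0.258 0.067] 0.95 [208. 319.]
drawer [0.509 0.238 0.03 ] 0.83 [267. 338.]
seat [0.508 0.233 0.03 ] 0.69 [268. 336.]
seat [ 0.581 -0.201  0.009] 0.23 [303. 201.]
seat [0.728 0.024 0.065] 0.22 [214. 228.]
drawer_lip [0.504 0.243 0.032] 0.87 [268. 340.]
amber_bottle [0.729 0.024 0.064] 0.89 [213. 228.]
amber_bottle [ 0.607 -0.207  0.051] 0.47 [294. 185.]
white_jar [ 0.41  -0.303  0.068] 0.57 [377. 174.]
white_jar [ 0.58  -0.204  0.007] 0.51 [303. 201.]
beaker [ 0.752 -0.158  0.058] 0.59 [237. 182.]
```

View pics/scene1.png

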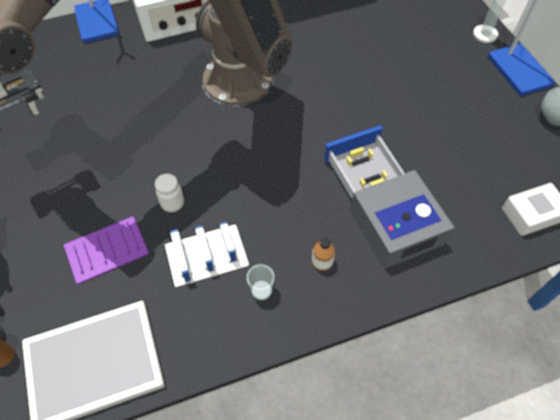

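View pics/side1.png

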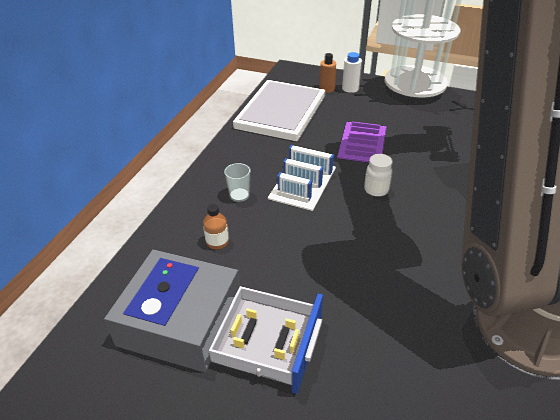

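```bash
python3 - <<'E'
import cv2
a=cv2.imread('pics/scene1.png');b=cv2.imread('pics/side1.png')
r=lambda i,x,y,w,h,f:cv2.resize(i[y:y+h,x:x+w],None,fx=f,fy=f,interpolation=cv2.INTER_CUBIC)
import numpy as np
cv2.imwrite('pics/rackc.png',np.hstack([r(a,160,215,95,75,4)[:300],r(b,262,140,80,75,4)]))
cv2.imwrite('pics/drawc.png',np.hstack([r(a,320,120,100,90,4),r(b,205,280,125,115,360/115.)[:360]]))
E
```

```text
(no output)
```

View pics/rackc.png

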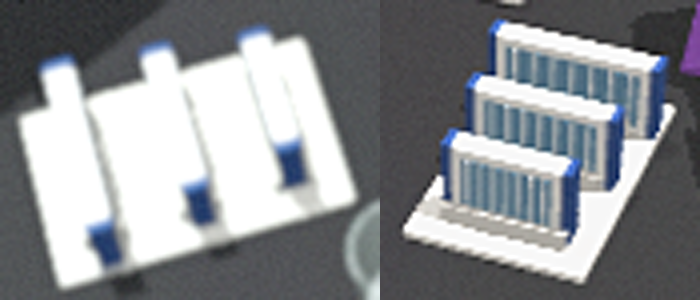

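View pics/drawc.png

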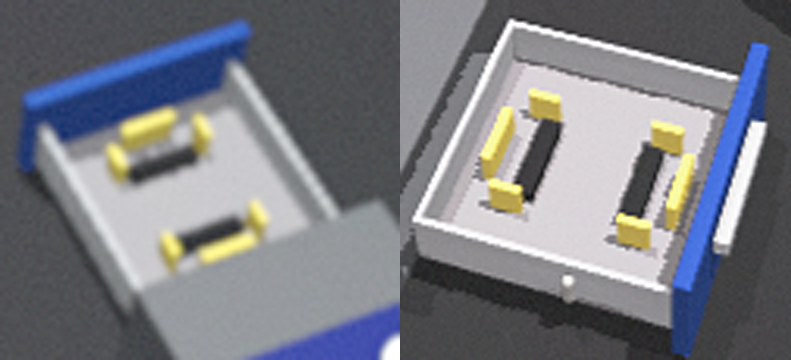

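```bash
python3 - <<'E'
from h import *
a=cap('scene');b=cap('side')
A=lambda x,y,z:px(a,160+(x-2)/4+.0,215+(y-2)/4,z)
B=lambda x,y,z:px(b,262+(x-382)/4,140+(y-2)/4,z)
for n,p,q,f in [('S',(255,32),(289,143),A),('M',(157,46),(199,184),A),('L',(57,62),(103,225),A),('S',(449,135),(574,163),B),('M',(474,77),(617,110),B),('L',(495,24),(662,60),B)]:
    P=f(*p,.068);Q=f(*q,.068)
    d=Q-P if Q[0]>P[0] else P-Q
    print(n,P.round(3),Q.round(3),'c',((P+Q)/2).round(3),'len',np.linalg.norm(d).round(4),'yaw',np.degrees(np.arctan2(d[1],d[0])).round(1))
A=lambda x,y,z:px(a,320+(x-2)/4,120+(y-2)/4,z)
B=lambda x,y,z:px(b,205+(x-401.5)/3.13,280+(y-1.5)/3.13,z)
for f,p,q in[(A,(163,165),(210,232)),(B,(642,180),(539,160))]:
    P=f(*p,.036);Q=f(*q,.036);d=Q-P;print('seat',P.round(3),Q.round(3),((P+Q)/2).round(4),np.degrees(np.arctan2(d[1],d[0])))
for f,p,q in[(A,(27,98),(249,23)),(B,(760,45),(681,288))]:
    P=f(*p,.088);Q=f(*q,.088);d=P-Q;print('panel',P.round(3),Q.round(3),((P+Q)/2).round(4),np.linalg.norm(d),np.degrees(np.arctan2(-d[0],d[1])))
print(b['intrinsics'])
E
```

```text
S [ 0.567 -0.214  0.068] [ 0.655 -0.218  0.068] c [ 0.611 -0.216  0.068] len 0.0873 yaw -2.3
M [ 0.555 -0.279  0.068] [ 0.663 -0.281  0.068] c [ 0.609 -0.28   0.068] len 0.1077 yaw -1.0
L [ 0.544 -0.344  0.068] [ 0.67  -0.346  0.068] c [ 0.607 -0.345  0.068] len 0.1255 yaw -0.7
S [ 0.656 -0.22   0.068] [ 0.569 -0.22   0.068] c [ 0.612 -0.22   0.068] len 0.0874 yaw 0.1
M [ 0.663 -0.286  0.068] [ 0.559 -0.284  0.068] c [ 0.611 -0.285  0.068] len 0.1038 yaw -1.2
L [ 0.67  -0.351  0.068] [ 0.546 -0.349  0.068] c [ 0.608 -0.35   0.068] len 0.1242 yaw -0.6
seat [0.486 0.229 0.036] [0.552 0.236 0.036] [0.519  0.2323 0.036 ] 5.556259509909528
seat [0.48  0.229 0.036] [0.547 0.238 0.036] [0.5135 0.2335 0.036 ] 7.312525911133306
panel [0.43  0.14  0.088] [0.422 0.32  0.088] [0.4263 0.2299 0.088 ] 0.18085294313409842 -177.3509992511362
panel [0.432 0.142 0.088] [0.423 0.318 0.088] [0.4273 0.23   0.088 ] 0.17704001097235178 -177.21896135927017
[[487.51762098   0.         287.7483206 ]
 [  0.         487.51762098 209.5391677 ]
 [  0.           0.           1.        ]]
```

```bash
cat >> h.py <<'E'
from scipy.spatial.transform import Rotation as R
def go(p,yaw=None):
    s=get_state();M=R.from_euler('xyz',s['eef_rot'],degrees=True)
    v=M.inv().apply(np.array(p)-s['tcp_pos'])
    t=0
    if yaw is not None: t=-((yaw-s['eef_rot'][2]+180)%360-180)/90
    print('t',round(s['time_s'],2),'tcp',np.round(s['tcp_pos'],4),'yaw',round(s['eef_rot'][2],2),'slide',(v/.15).round(3),'turn',round(t,3))
E
python3 -c "
from h import *
go([.61,-.2825,.15],178.8)"
```

```text
t 1.2 tcp [ 0.1708 -0.653   0.2266] yaw -165.34 slide [-3.458  1.649  0.51 ] turn 0.176
```

send_rows:
  moves:
    - {"slide":[-0.2,0.08,0],"turn":0,"gripper":0.45}
    - {"slide":[-0.4,0.17,0],"turn":0,"gripper":0.45}
    - {"slide":[-0.6,0.26,0],"turn":0,"gripper":0.45}
    - {"slide":[-0.8,0.35,0],"turn":0,"gripper":0.45}
    - {"slide":[-1,0.45,0],"turn":0,"gripper":0.45}

```text
time_s: 1.62
tcp_pos: [0.2998, -0.5489, 0.2266]
eef_rot: [-180.0, 0.0, -165.4]
contact_force: [0.1, -1.1, 0.5]
gripper_width: 0.0592
gripper_force: 0.0
```

send_rows:
  moves:
    - {"slide":[-0.2,0.09,0],"turn":0,"gripper":0.45}
    - {"slide":[-0.4,0.18,0],"turn":0,"gripper":0.45}
    - {"slide":[-0.6,0.27,0],"turn":0,"gripper":0.45}
    - {"slide":[-0.8,0.36,0],"turn":0,"gripper":0.45}
    - {"slide":[-1,0.45,0],"turn":0,"gripper":0.45}

```text
time_s: 2.03
tcp_pos: [0.428, -0.4453, 0.2268]
eef_rot: [-180.0, 0.0, -165.3]
contact_force: [0.1, -0.9, -0.4]
gripper_width: 0.0396
gripper_force: 0.0
```

send_rows:
  moves:
    - {"slide":[-0.2,0.09,0],"turn":0.04,"gripper":0.45}
    - {"slide":[-0.4,0.18,0],"turn":0.08,"gripper":0.45}
    - {"slide":[-0.6,0.27,0],"turn":0.12,"gripper":0.45}
    - {"slide":[-0.8,0.36,0],"turn":0.15,"gripper":0.45}
    - {"slide":[-0.9,0.4,0],"turn":0.176,"gripper":0.45}

```text
time_s: 2.45
tcp_pos: [0.5447, -0.352, 0.2265]
eef_rot: [180.0, 0.0, 178.8]
contact_force: [-0.7, -0.6, 0.3]
gripper_width: 0.0397
gripper_force: 0.0
```

```bash
python3 -c "
from h import *
go([.61,-.2825,.20],178.8);s=get_state();print(s['joints'],s['gripper_width'])
d=cap('wrist','w1.png');print(d['origin'],d['attitude'].round(2))"
```

```text
t 2.45 tcp [ 0.5447 -0.352   0.2265] yaw 178.78 slide [-0.425  0.473  0.177] turn -0.0
[-1.56779906e+01  1.80703177e+01 -2.92904592e+00 -1.01306902e-02
 -6.89689783e+01 -7.55422291e+01] 0.039670862258545964
[ 0.46937564 -0.34959468  0.38374815] [[ 0.02  0.96  0.28]
 [ 1.   -0.02 -0.01]
 [ 0.    0.28 -0.96]]
```

send_rows:
  moves:
    - {"slide":[-0.15,0.15,0.05],"turn":0,"gripper":0.45}
    - {"slide":[-0.3,0.3,0.1],"turn":0,"gripper":0.45}
    - {"slide":[-0.425,0.473,0.177],"turn":0,"gripper":0.45}
    - {"slide":[-0.425,0.473,0.177],"turn":0,"gripper":0.45}
    - {"slide":[-0.425,0.473,0.177],"turn":0,"gripper":0.45}

```text
time_s: 2.92
tcp_pos: [0.6079, -0.2833, 0.1988]
eef_rot: [180.0, -0.1, 179.0]
contact_force: [-0.5, -1.1, 0.2]
gripper_width: 0.0393
gripper_force: 0.0
```

```bash
python3 -c "
from h import *
go([.61,-.2825,.03],178.8)
d=cap('wrist','w2.png')
for r in optics.look_for('wrist','cartridge_b'): print(np.round(r['location'],4),r['p'],proj(d,r['location']))
print([proj(d,[.61+x,-.2825+y,.068]).round() for x,y in [(-.055,0),(.055,0)]])
i=cv2.imread('pics/w2.png');cv2.imwrite('pics/w2b.png',cv2.resize(i,(800,600)))
"
```

```text
t 2.92 tcp [ 0.6079 -0.2833  0.1988] yaw 178.96 slide [-0.016  0.005  1.126] turn 0.002
[ 0.6068 -0.2233  0.0685] 0.97 [350.14613233 196.95705761]
[ 0.6032 -0.3416  0.0725] 0.8 [211.39504758 196.73118322]
[array([280., 137.]), array([283., 260.])]
```

View pics/w2b.png

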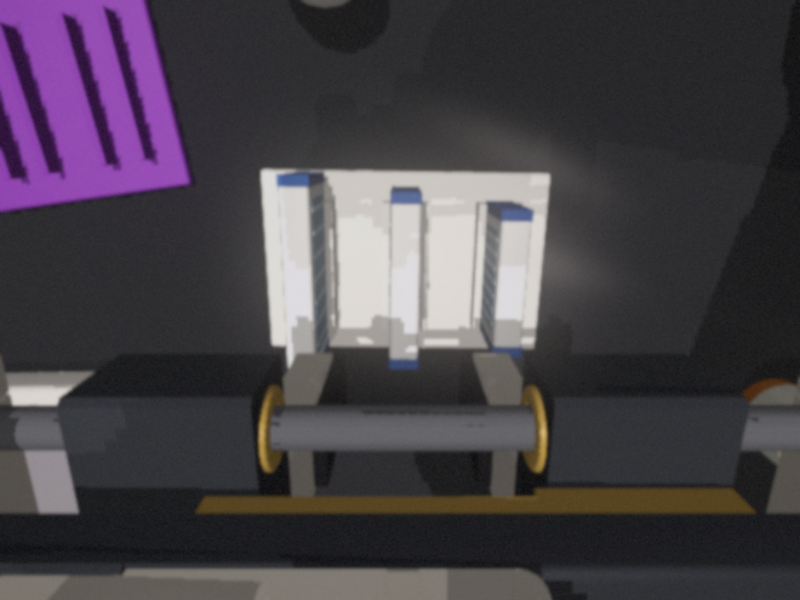

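```bash
python3 -c "
from h import *
d=cap('wrist')
P=px(d,284.2,131.4,.068);Q=px(d,282.1,257.8,.068)
print(P,Q,(P+Q)/2,Q-P,np.degrees(np.arctan2((Q-P)[1],(Q-P)[0])))
go(list(((P+Q)/2)[:2])+[.031],178.5)
"
```

```text
[ 0.5503734  -0.28057655  0.068     ] [ 0.66287662 -0.28471542  0.068     ] [ 0.60662501 -0.28264598  0.068     ] [ 0.11250323 -0.00413887  0.        ] -2.106899754931662
t 3.07 tcp [ 0.6072 -0.2853  0.2004] yaw 178.8 slide [0.005 0.018 1.13 ] turn 0.003
```

send_rows:
  moves:
    - {"slide":[0,0.01,0.16],"turn":0.005,"gripper":0.45}
    - {"slide":[0,0.01,0.32],"turn":0.005,"gripper":0.45}
    - {"slide":[0,0.01,0.48],"turn":0.005,"gripper":0.45}
    - {"slide":[0,0.01,0.6],"turn":0.005,"gripper":0.45}
    - {"slide":[0,0.01,0.7],"turn":0.005,"gripper":0.45}

```text
time_s: 3.48
tcp_pos: [0.6064, -0.2842, 0.0941]
eef_rot: [180.0, -0.0, 178.3]
contact_force: [0.3, 0.1, -0.3]
gripper_width: 0.0395
gripper_force: 0.0
```

send_rows:
  moves:
    - {"slide":[0,0,0.12],"turn":0,"gripper":0.45}
    - {"slide":[0,0,0.24],"turn":0,"gripper":0.45}
    - {"slide":[0,0,0.34],"turn":0,"gripper":0.45}
    - {"slide":[0,0,0.42],"turn":0,"gripper":0.45}
    - {"slide":[0,0,0.42],"turn":0,"gripper":0.45}

```text
time_s: 3.9
tcp_pos: [0.6056, -0.2837, 0.0298]
eef_rot: [180.0, -0.2, 178.3]
contact_force: [-1.3, -0.3, -0.2]
gripper_width: 0.0395
gripper_force: 0.0
```

send_rows:
  moves:
    - {"slide":[0,0,0],"turn":0,"gripper":0}
    - {"slide":[0,0,0],"turn":0,"gripper":0}
    - {"slide":[0,0,0],"turn":0,"gripper":0}
    - {"slide":[0,0,0],"turn":0,"gripper":0}
    - {"slide":[0,0,0],"turn":0,"gripper":0}
  newtons: 25

```text
time_s: 4.32
tcp_pos: [0.6082, -0.2833, 0.0332]
eef_rot: [-180.0, 0.1, 178.4]
contact_force: [-1.2, -0.1, 4.1]
gripper_width: 0.0178
gripper_force: 25.0
```

send_rows:
  moves:
    - {"slide":[0,0,-0.1],"turn":0,"gripper":0}
    - {"slide":[0,0,-0.25],"turn":0,"gripper":0}
    - {"slide":[0,0,-0.45],"turn":0,"gripper":0}
    - {"slide":[0,0,-0.65],"turn":0,"gripper":0}
    - {"slide":[0,0,-0.75],"turn":0,"gripper":0}

```text
time_s: 4.73
tcp_pos: [0.6088, -0.2836, 0.1486]
eef_rot: [-179.9, 0.2, 178.4]
contact_force: [1.3, -0.8, -1.5]
gripper_width: 0.018
gripper_force: 25.0
```

send_rows:
  moves:
    - {"slide":[0.05,0.15,0],"turn":0,"gripper":0}
    - {"slide":[0.1,0.35,0],"turn":0,"gripper":0}
    - {"slide":[0.2,0.55,0],"turn":0,"gripper":0}
    - {"slide":[0.3,0.75,0],"turn":0,"gripper":0}
    - {"slide":[0.4,0.95,0],"turn":0,"gripper":0}

```text
time_s: 5.15
tcp_pos: [0.5505, -0.1378, 0.1443]
eef_rot: [180.0, -0.0, 178.3]
contact_force: [0.5, 0.6, -1.6]
gripper_width: 0.0181
gripper_force: 25.0
```

send_rows:
  moves:
    - {"slide":[0,0.18,0],"turn":0,"gripper":0}
    - {"slide":[0,0.36,0.1],"turn":0,"gripper":0}
    - {"slide":[0,0.54,0.2],"turn":0,"gripper":0}
    - {"slide":[0,0.7,0.3],"turn":0,"gripper":0}
    - {"slide":[0,0.74,0.3],"turn":0,"gripper":0}

```text
time_s: 5.57
tcp_pos: [0.553, -0.0254, 0.097]
eef_rot: [180.0, -0.2, 178.4]
contact_force: [-0.9, 0.5, -2.2]
gripper_width: 0.0179
gripper_force: 25.0
```

```bash
python3 -c "
from h import *
go([.55,-.03,.025],178.5);s=get_state();print(s['gripper_width'],s['contact_force'],s['gripper_force'])"
```

```text
t 5.57 tcp [ 0.553  -0.0254  0.097 ] yaw 178.45 slide [ 0.017 -0.031  0.48 ] turn -0.001
0.017888764133074105 [-0.92929077  0.47062163 -2.16380686] 24.999479055404663
```

send_rows:
  moves:
    - {"slide":[0,0,0.12],"turn":0,"gripper":0}
    - {"slide":[0,0,0.25],"turn":0,"gripper":0}
    - {"slide":[0,0,0.37],"turn":0,"gripper":0}
    - {"slide":[0,0,0.45],"turn":0,"gripper":0}
    - {"slide":[0,0,0.48],"turn":0,"gripper":0}

```text
time_s: 5.98
tcp_pos: [0.5535, -0.0284, 0.0259]
eef_rot: [-180.0, -0.2, 178.4]
contact_force: [-0.3, 1.0, -1.9]
gripper_width: 0.0178
gripper_force: 25.0
```

send_rows:
  moves:
    - {"slide":[0,0,0.005],"turn":0,"gripper":0}
    - {"slide":[0,0,0.008],"turn":0,"gripper":0}
    - {"slide":[0,0,0.01],"turn":0,"gripper":0}
    - {"slide":[0,0,0.015],"turn":0,"gripper":0}
    - {"slide":[0,0,0.015],"turn":0,"gripper":0}

```text
time_s: 6.4
tcp_pos: [0.5552, -0.028, 0.026]
eef_rot: [180.0, 0.1, 178.4]
contact_force: [1.5, 0.2, -1.2]
gripper_width: 0.0181
gripper_force: 25.0
```

send_rows:
  moves:
    - {"slide":[0,0,0.004],"turn":0,"gripper":0}
    - {"slide":[0,0,0.008],"turn":0,"gripper":0}
    - {"slide":[0,0,0.012],"turn":0,"gripper":0}
    - {"slide":[0,0,0.015],"turn":0,"gripper":0}
    - {"slide":[0,0,0.015],"turn":0,"gripper":0}

```text
time_s: 6.82
tcp_pos: [0.5551, -0.028, 0.0252]
eef_rot: [180.0, 0.1, 178.4]
contact_force: [-7.4, 2.3, 18.0]
gripper_width: 0.0179
gripper_force: 25.0
```

send_rows:
  moves:
    - {"slide":[0,0,-0.007],"turn":0,"gripper":0}
    - {"slide":[0,0,-0.007],"turn":0,"gripper":0.3}
    - {"slide":[0,0,-0.007],"turn":0,"gripper":1}
    - {"slide":[0,0,-0.007],"turn":0,"gripper":1}
    - {"slide":[0,0,-0.007],"turn":0,"gripper":1}

```text
time_s: 7.23
tcp_pos: [0.5548, -0.0281, 0.0239]
eef_rot: [-180.0, -0.0, 178.4]
contact_force: [-0.7, 0.4, 0.4]
gripper_width: 0.0392
gripper_force: 0.0
```

send_rows:
  moves:
    - {"slide":[0,0,-0.06],"turn":0,"gripper":1}
    - {"slide":[0,0,-0.12],"turn":0,"gripper":1}
    - {"slide":[0,0,-0.18],"turn":0,"gripper":1}
    - {"slide":[0,0,-0.18],"turn":0,"gripper":1}
    - {"slide":[0,0,-0.18],"turn":0,"gripper":1}

```text
time_s: 7.65
tcp_pos: [0.5555, -0.0279, 0.0522]
eef_rot: [180.0, 0.1, 178.4]
contact_force: [-0.3, -0.0, -0.6]
gripper_width: 0.0722
gripper_force: 0.0
```

send_rows:
  moves:
    - {"slide":[0,0.05,-0.0],"turn":0,"gripper":1}
    - {"slide":[0,0.1,-0.0],"turn":0,"gripper":1}
    - {"slide":[0,0.15,0],"turn":0,"gripper":1}
    - {"slide":[0,0.19,0],"turn":0,"gripper":1}
    - {"slide":[0,0.22,0],"turn":0,"gripper":1}

```text
time_s: 8.07
tcp_pos: [0.5556, 0.006, 0.0508]
eef_rot: [-180.0, -0.0, 178.4]
contact_force: [0.4, -0.1, 0.3]
gripper_width: 0.0876
gripper_force: 0.0
```

send_rows:
  moves:
    - {"slide":[0,0.04,-0.0],"turn":0,"gripper":1}
    - {"slide":[0,0.08,-0.0],"turn":0,"gripper":1}
    - {"slide":[0,0.12,0],"turn":0,"gripper":1}
    - {"slide":[0,0.16,0],"turn":0,"gripper":1}
    - {"slide":[0,0.2,0],"turn":0,"gripper":1}

```text
time_s: 8.48
tcp_pos: [0.5566, 0.0355, 0.051]
eef_rot: [180.0, -0.0, 178.4]
contact_force: [-0.2, 0.4, -0.2]
gripper_width: 0.0878
gripper_force: 0.0
```

```bash
python3 -c "
from h import *
d=cap('side','s2.png');e=cap('scene','c2.png')
go([.55,0,.05]);print(get_state()['gripper_width'])
b=cv2.imread('pics/s2.png');a=cv2.imread('pics/c2.png')
r=lambda i,x,y,w,h,f:cv2.resize(i[y:y+h,x:x+w],None,fx=f,fy=f,interpolation=cv2.INTER_CUBIC)
print(proj(d,[.55,0,.02]),proj(e,[.55,0,.02]))
u,v=proj(d,[.55,0,.02]).astype(int);x,y=proj(e,[.55,0,.02]).astype(int)
cv2.imwrite('pics/top.png',np.hstack([r(b,u-65,v-65,130,130,3),r(a,x-65,y-65,130,130,3)]))
print(u,v,x,y)
"
```

```text
t 8.58 tcp [0.5568 0.0358 0.0511] yaw 178.42 slide [ 0.038 -0.24   0.007] turn 0
0.08762134073135734
[288.0712925  252.91458049] [295.30624907 203.60065011]
288 252 295 203
```

View pics/top.png

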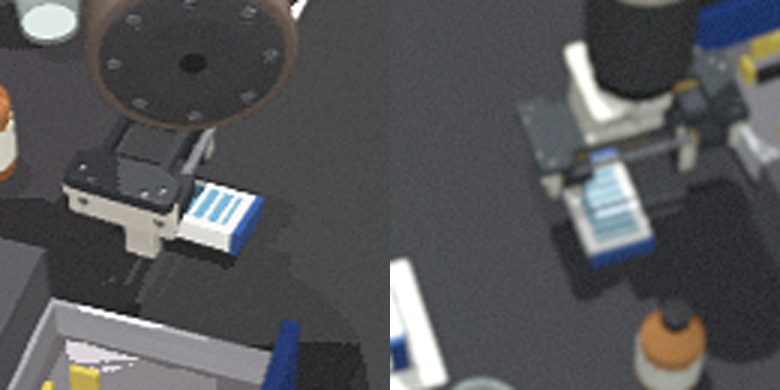

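send_rows:
  moves:
    - {"slide":[0,0,-0.2],"turn":0,"gripper":1}
    - {"slide":[0,0,-0.4],"turn":0,"gripper":1}
    - {"slide":[0,-0.1,-0.6],"turn":0,"gripper":1}
    - {"slide":[0,-0.16,-0.8],"turn":0,"gripper":1}
    - {"slide":[0,-0.16,-0.9],"turn":0,"gripper":1}

```text
time_s: 9.0
tcp_pos: [0.557, 0.0098, 0.1901]
eef_rot: [180.0, 0.2, 178.3]
contact_force: [0.7, 1.1, 0.5]
gripper_width: 0.0877
gripper_force: 0.0
```

```bash
python3 -c "
from h import *
go([.555,.011,.02])
d=cap('wrist','w3.png')
i=d['img'].astype(int)
# non-black table region: white/blue cartridge
hsv=cv2.cvtColor(d['img'],cv2.COLOR_RGB2HSV)
print([proj(d,[.555+x,.011+y,.018]).round() for x,y in [(-.055,-.03),(-.055,.03),(.055,-.03),(.055,.03)]])
m=((hsv[...,2]>90)).astype(np.uint8)
n,l,s,c=cv2.connectedComponentsWithStats(m)
for k in range(1,n):
  if s[k,4]>300: print(s[k],c[k])
cv2.imwrite('pics/w3b.png',cv2.resize(cv2.imread('pics/w3.png'),(800,600)))
for cam in ('wrist','side','scene'):
  if cam!='wrist': cap(cam)
  for r in optics.look_for(cam,'cartridge_b')[:4]: print(cam,np.round(r['location'],4),r['p'])
"
```

```text
t 9.0 tcp [0.557  0.0098 0.1901] yaw 178.35 slide [0.018 0.007 1.134] turn 0
[array([248., 129.]), array([312., 127.]), array([254., 239.]), array([313., 238.])]
[  414     0   146   279 27903] [495.2416586  131.28853528]
[  210   100   176   150 18125] [293.2841931  175.79691034]
[   0  177  106   73 7022] [ 50.21090857 213.50555397]
[   78   246   482   114 25206] [303.23391256 310.89454892]
[   0  279   70   37 2293] [ 33.69995639 297.29001308]
[   0  397  386   23 8240] [196.525      408.69381068]
[393 399 140  13 931] [447.49409237 403.33941998]
wrist [0.5494 0.017  0.0198] 0.67
side [ 0.567  -0.3332  0.0458] 0.68
side [0.5566 0.0215 0.0156] 0.6
scene [0.563  0.0121 0.0173] 0.77
scene [ 0.6207 -0.3501  0.0657] 0.77
scene [ 0.6226 -0.2185  0.0653] 0.51
```

View pics/w3b.png

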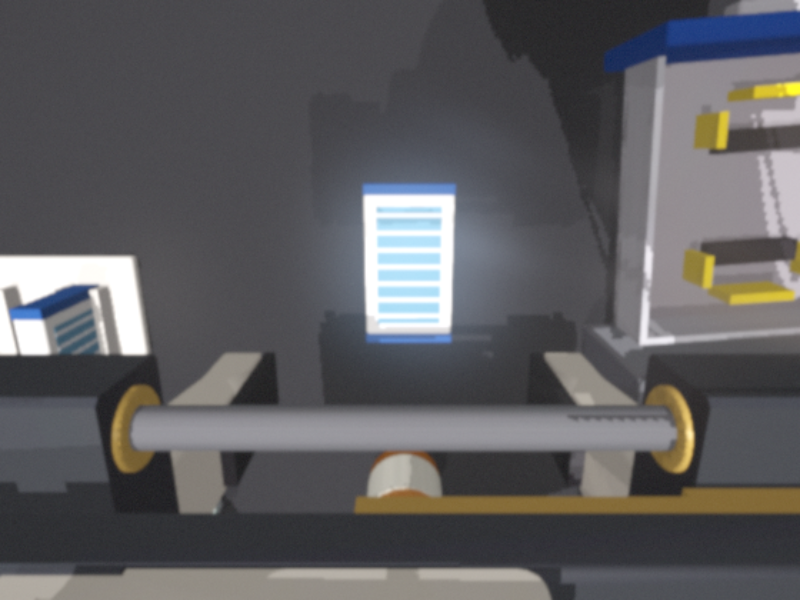

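```bash
python3 -c "
from h import *
d=cap('wrist')
C=np.array([px(d,u*.7,v*.7,.018) for u,v in [(364,185),(456,185),(367,342),(451,342)]]);print(C.round(4),C.mean(0))
n=(C[2]+C[3]-C[0]-C[1])/2;print(n,np.degrees(np.arctan2(n[1],n[0])))
go([C.mean(0)[0],C.mean(0)[1],.004],178.4)
"
```

```text
[[ 0.4976 -0.0111  0.018 ]
 [ 0.4994  0.048   0.018 ]
 [ 0.6053 -0.0146  0.018 ]
 [ 0.6071  0.0444  0.018 ]] [0.55238518 0.01666662 0.018     ]
[ 0.10767894 -0.00351593  0.        ] -1.8701571867654723
t 9.35 tcp [0.5552 0.0108 0.1849] yaw 178.36 slide [0.017 0.039 1.206] turn -0.0
```

send_rows:
  moves:
    - {"slide":[0.04,0.2,0],"turn":0,"gripper":1}
    - {"slide":[0.08,0.4,0],"turn":0,"gripper":1}
    - {"slide":[0.13,0.6,0],"turn":0,"gripper":1}
    - {"slide":[0.2,0.8,0],"turn":0,"gripper":1}
    - {"slide":[0.27,1,0],"turn":0,"gripper":1}

```text
time_s: 9.77
tcp_pos: [0.5187, 0.1631, 0.1849]
eef_rot: [-179.9, -0.1, 178.4]
contact_force: [-0.0, 0.4, -0.9]
gripper_width: 0.0875
gripper_force: 0.0
```

send_rows:
  moves:
    - {"slide":[0,0.2,0],"turn":0,"gripper":1}
    - {"slide":[0,0.35,0],"turn":0,"gripper":1}
    - {"slide":[0,0.46,0],"turn":0,"gripper":1}
    - {"slide":[0,0.46,0],"turn":0,"gripper":1}
    - {"slide":[0,0.46,0],"turn":0,"gripper":1}

```text
time_s: 10.18
tcp_pos: [0.5212, 0.2314, 0.185]
eef_rot: [-179.9, -0.1, 178.4]
contact_force: [-0.0, -0.4, -0.5]
gripper_width: 0.0875
gripper_force: 0.0
```

```bash
python3 -c "
from h import *
go([.515,.232,.19])
d=cap('wrist','w4.png');np.savez('w4.npz',**d)
cv2.imwrite('pics/w4b.png',cv2.resize(cv2.imread('pics/w4.png')[60:270,120:440],(800,525),interpolation=cv2.INTER_CUBIC))
hsv=cv2.cvtColor(d['img'],cv2.COLOR_RGB2HSV)
m=cv2.inRange(hsv,(22,120,90),(35,255,255));n,l,s,c=cv2.connectedComponentsWithStats(m)
for k in range(1,n):
  if s[k,4]>20: print(s[k],c[k].round(1),px(d,*c[k],.05).round(4))
"
```

```text
t 10.18 tcp [0.5212 0.2314 0.185 ] yaw 178.44 slide [ 0.042  0.003 -0.033] turn 0
[255 113  48  10 375] [278.  117.4] [0.453  0.2312 0.05  ]
[318 125   8  25 162] [321.2 136.9] [0.4697 0.2666 0.05  ]
[235 132   8  24 154] [238.7 143.2] [0.4728 0.1977 0.05  ]
[322 216   7  27 143] [325.  229.2] [0.5511 0.2702 0.05  ]
[245 221   8  27 157] [248.6 234.6] [0.5543 0.2015 0.05  ]
[267 242  44  17 597] [288.2 250.4] [0.5706 0.2368 0.05  ]
[ 80 281   8  18  47] [ 83.1 289.9] [0.6054 0.0419 0.05  ]
[478 285   6  12  32] [480.3 291.1] [0.6173 0.4174 0.05  ]
[ 79 309   8  18  59] [ 81.7 317.6] [0.6351 0.0349 0.05  ]
[477 309   8  19  65] [481.3 317. ] [0.6455 0.422  0.05  ]
```

View pics/w4b.png

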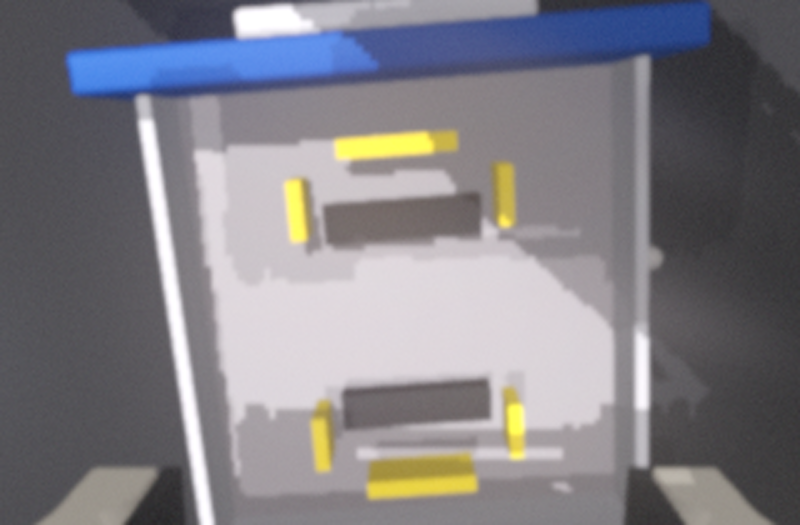

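```bash
python3 -c "
from h import *
d=dict(np.load('w4.npz'));f=lambda u,v,z:px(d,120+u/2.5,60+v/2.5,z)
B=[np.mean([f(u,v,.036) for u,v in q],0) for q in ([(326,206),(480,195),(332,246),(481,235)],[(344,389),(488,380),(346,428),(490,418)])]
print(B,(B[0]+B[1])/2)
P=[f(285,181,.05),f(303,180,.05),f(494,164,.05),f(512,163,.05),f(314,402,.05),f(332,402,.05),f(506,389,.05),f(517,389,.05)]
print(np.round(P,4))
print(f(397,155,.05),f(421,493,.05),f(420,461,.05),f(420,461,.026)) # stop1 inner, stop2 outer edge,stop2 upper edge
L=[f(235,38,.069),f(537,12,.069)];print(L)
"
```

```text
[array([0.47958245, 0.23359753, 0.036     ]), array([0.54752451, 0.23622746, 0.036     ])] [0.51355348 0.23491249 0.036     ]
[[0.4639 0.1944 0.05  ]
 [0.4637 0.2003 0.05  ]
 [0.4604 0.2636 0.05  ]
 [0.4603 0.2696 0.05  ]
 [0.5411 0.1995 0.05  ]
 [0.5413 0.2059 0.05  ]
 [0.5383 0.2679 0.05  ]
 [0.5384 0.2718 0.05  ]]
[0.45659562 0.23174523 0.05      ] [0.5773847  0.23680327 0.05      ] [0.56476192 0.23673623 0.05      ] [0.57449635 0.23692313 0.026     ]
[array([0.42082502, 0.18491742, 0.069     ]), array([0.41625669, 0.27439107, 0.069     ])]
```

```bash
python3 -c "
from h import *
go([.553,.0167,.005],178.13)"
```

```text
t 10.23 tcp [0.5213 0.2307 0.1852] yaw 178.39 slide [-0.253 -1.419  1.203] turn 0.003
```

send_rows:
  moves:
    - {"slide":[0,-0.2,0],"turn":0.003,"gripper":1}
    - {"slide":[-0.06,-0.4,0],"turn":0.003,"gripper":1}
    - {"slide":[-0.12,-0.6,0],"turn":0.003,"gripper":1}
    - {"slide":[-0.18,-0.8,0],"turn":0.003,"gripper":1}
    - {"slide":[-0.25,-1,0],"turn":0.003,"gripper":1}

```text
time_s: 10.65
tcp_pos: [0.5545, 0.0774, 0.1861]
eef_rot: [-180.0, -0.0, 178.0]
contact_force: [0.0, -0.5, 0.6]
gripper_width: 0.0878
gripper_force: 0.0
```

send_rows:
  moves:
    - {"slide":[0,-0.2,0],"turn":0,"gripper":1}
    - {"slide":[0,-0.36,0.1],"turn":0,"gripper":1}
    - {"slide":[0,-0.42,0.3],"turn":0,"gripper":1}
    - {"slide":[0,-0.42,0.5],"turn":0,"gripper":1}
    - {"slide":[0,-0.42,0.6],"turn":0,"gripper":1}

```text
time_s: 11.07
tcp_pos: [0.5504, 0.0143, 0.093]
eef_rot: [-180.0, -0.2, 177.9]
contact_force: [-1.0, -0.7, -0.1]
gripper_width: 0.0874
gripper_force: 0.0
```

```bash
python3 -c "
from h import *
go([.553,.0167,.005],178.13)
d=cap('side');go([.553,.0167,.005],178.13)"
```

```text
t 11.07 tcp [0.5504 0.0143 0.093 ] yaw 177.87 slide [-0.019  0.017  0.587] turn -0.003
t 11.12 tcp [0.5493 0.0144 0.091 ] yaw 177.88 slide [-0.028  0.017  0.573] turn -0.003
```

send_rows:
  moves:
    - {"slide":[-0.02,0.016,0.1],"turn":-0.003,"gripper":1}
    - {"slide":[-0.02,0.016,0.25],"turn":-0.003,"gripper":1}
    - {"slide":[-0.02,0.016,0.4],"turn":-0.003,"gripper":1}
    - {"slide":[-0.02,0.016,0.5],"turn":-0.003,"gripper":1}
    - {"slide":[-0.02,0.016,0.56],"turn":-0.003,"gripper":1}

```text
time_s: 11.53
tcp_pos: [0.555, 0.0183, 0.0109]
eef_rot: [-180.0, -0.1, 178.3]
contact_force: [-0.7, -0.2, -0.6]
gripper_width: 0.0876
gripper_force: 0.0
```

send_rows:
  moves:
    - {"slide":[0,0,0],"turn":0,"gripper":0.5}
    - {"slide":[0,0,0],"turn":0,"gripper":0.5}
    - {"slide":[0,0,0],"turn":0,"gripper":0.5}
    - {"slide":[0,0,0],"turn":0,"gripper":0.5}
    - {"slide":[0,0,0],"turn":0,"gripper":0.5}
  newtons: 25

```text
time_s: 11.95
tcp_pos: [0.5564, 0.0193, 0.0132]
eef_rot: [180.0, 0.1, 178.4]
contact_force: [-0.5, -0.8, 1.8]
gripper_width: 0.0598
gripper_force: 3.2
```

send_rows:
  moves:
    - {"slide":[0,0,0],"turn":0,"gripper":0.8}
    - {"slide":[0,0,0.0],"turn":0,"gripper":0.8}
    - {"slide":[0,0,0.02],"turn":0,"gripper":0.8}
    - {"slide":[0,0,0.04],"turn":0,"gripper":0.8}
    - {"slide":[0,0,0.04],"turn":0,"gripper":0.8}

```text
time_s: 12.37
tcp_pos: [0.5554, 0.0192, 0.0053]
eef_rot: [-180.0, -0.1, 178.4]
contact_force: [-0.9, 0.6, 0.2]
gripper_width: 0.0699
gripper_force: 0.0
```

send_rows:
  moves:
    - {"slide":[0,0,0],"turn":0,"gripper":0.4}
    - {"slide":[0,0,0],"turn":0,"gripper":0.4}
    - {"slide":[0,0,0],"turn":0,"gripper":0.4}
    - {"slide":[0,0,0],"turn":0,"gripper":0.4}
    - {"slide":[0,0,0],"turn":0,"gripper":0.4}
  newtons: 25

```text
time_s: 12.78
tcp_pos: [0.5557, 0.0193, 0.0059]
eef_rot: [-180.0, -0.0, 178.4]
contact_force: [-0.9, -0.5, -1.9]
gripper_width: 0.0598
gripper_force: 25.0
```

send_rows:
  moves:
    - {"slide":[0,0,-0.1],"turn":0,"gripper":0.4}
    - {"slide":[0,0,-0.3],"turn":0,"gripper":0.4}
    - {"slide":[0,0,-0.5],"turn":0,"gripper":0.4}
    - {"slide":[0,0,-0.7],"turn":0,"gripper":0.4}
    - {"slide":[0,0,-0.9],"turn":0,"gripper":0.4}

```text
time_s: 13.2
tcp_pos: [0.5553, 0.0191, 0.1423]
eef_rot: [-180.0, -0.0, 178.4]
contact_force: [0.9, -0.1, -2.3]
gripper_width: 0.0597
gripper_force: 25.0
```

```bash
python3 -c "
from h import *
for k in range(4):
  cap('wrist','w5.png');go([.553-.0387,.2345,.10],182.6)
print(get_state()['gripper_force'],get_state()['contact_force'])"
```

```text
t 13.25 tcp [0.5587 0.0197 0.1488] yaw 178.44 slide [0.337 1.423 0.324] turn -0.046
t 13.3 tcp [0.5588 0.02   0.1464] yaw 178.42 slide [0.338 1.421 0.31 ] turn -0.046
t 13.35 tcp [0.5572 0.0198 0.1437] yaw 178.37 slide [0.328 1.422 0.292] turn -0.047
t 13.4 tcp [0.5559 0.0195 0.1417] yaw 178.35 slide [0.319 1.424 0.279] turn -0.047
24.99957114458084 [-0.37117916  0.81959934 -2.65940936]
```

send_rows:
  moves:
    - {"slide":[0.05,0.2,0],"turn":-0.01,"gripper":0.4}
    - {"slide":[0.1,0.4,0],"turn":-0.02,"gripper":0.4}
    - {"slide":[0.15,0.6,0],"turn":-0.03,"gripper":0.4}
    - {"slide":[0.2,0.8,0],"turn":-0.04,"gripper":0.4}
    - {"slide":[0.25,1,0],"turn":-0.047,"gripper":0.4}

```text
time_s: 13.82
tcp_pos: [0.5211, 0.1709, 0.1392]
eef_rot: [-179.9, -0.2, -177.4]
contact_force: [1.3, 0.5, -1.8]
gripper_width: 0.06
gripper_force: 25.0
```

```bash
python3 -c "
from h import *
for k in range(3):
  cap('side');go([.517,.2345,.11],182.65)"
```

```text
t 13.87 tcp [0.5211 0.1752 0.1394] yaw -177.26 slide [0.008 0.396 0.196] turn 0.001
t 13.92 tcp [0.5213 0.1733 0.1394] yaw -177.2 slide [0.008 0.409 0.196] turn 0.002
t 13.97 tcp [0.5213 0.1717 0.1393] yaw -177.24 slide [0.008 0.42  0.195] turn 0.001
```

send_rows:
  moves:
    - {"slide":[0.0,0.12,0],"turn":0,"gripper":0.4}
    - {"slide":[0,0.24,0.05],"turn":0,"gripper":0.4}
    - {"slide":[0.0,0.36,0.1],"turn":0,"gripper":0.4}
    - {"slide":[0.008,0.42,0.19],"turn":0,"gripper":0.4}
    - {"slide":[0.008,0.42,0.19],"turn":0,"gripper":0.4}

```text
time_s: 14.38
tcp_pos: [0.5168, 0.2327, 0.1089]
eef_rot: [-179.8, -0.3, -177.4]
contact_force: [-0.4, -0.9, -2.2]
gripper_width: 0.0596
gripper_force: 25.0
```

```bash
python3 -c "
from h import *
cap('side');go([.517,.2345,.11],182.65);cap('side');go([.517,.2345,.11],182.65)
d=cap('wrist','w6.png');np.savez('w6.npz',**d)
cv2.imwrite('pics/w6b.png',cv2.resize(cv2.imread('pics/w6.png')[60:270,120:440],(800,525),interpolation=cv2.INTER_CUBIC))"
```

```text
t 14.43 tcp [0.5172 0.2321 0.11  ] yaw -177.4 slide [0.    0.016 0.   ] turn -0.001
t 14.48 tcp [0.5178 0.232  0.111 ] yaw -177.41 slide [0.004 0.017 0.007] turn -0.001
```

View pics/w6b.png

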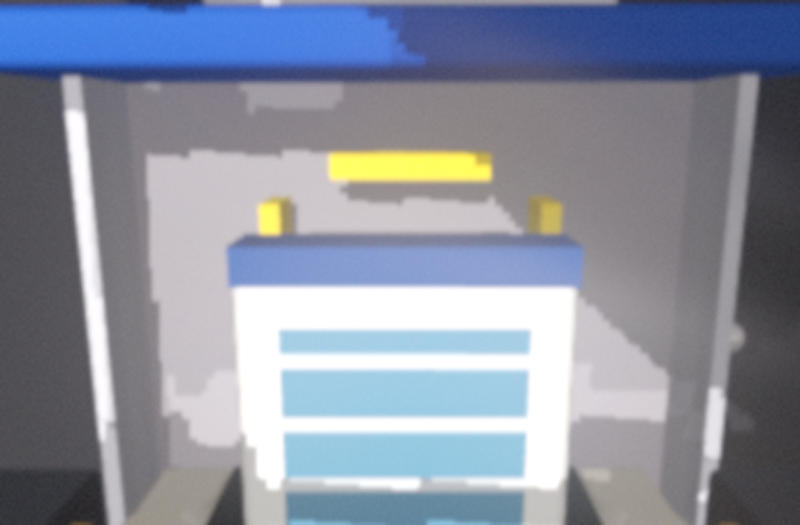

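```bash
python3 -c "
from h import *
d=dict(np.load('w6.npz'));f=lambda u,v,z:px(d,120+u/2.5,60+v/2.5,z)
Rz=R.from_euler('z',-2.6,degrees=True)
for n,p in dict(cT1=(230,246,.1227),cT2=(582,246,.1227),cB1=(243,235,.105),cB2=(570,235,.105),s1=(329,181,.05),s2=(491,181,.05),l=(259,220,.05),r=(562,220,.05)).items(): print(n,Rz.apply(f(*p)).round(4))
print(d['origin'], d['attitude'])
"
```

```text
cT1 [0.4728 0.1799 0.1227]
cT2 [0.4729 0.2393 0.1227]
cB1 [0.4732 0.1789 0.105 ]
cB2 [0.4733 0.2405 0.105 ]
s1 [0.4667 0.1906 0.05  ]
s2 [0.4668 0.2307 0.05  ]
l [0.4762 0.1728 0.05  ]
r [0.4764 0.2488 0.05  ]
[0.44294283 0.22981587 0.2685213 ] [[-0.04330467  0.96056832  0.27465107]
 [ 0.99906039  0.0421162   0.0102257 ]
 [-0.00174478  0.27483582 -0.96148959]]
```

send_rows:
  moves:
    - {"slide":[0.018,0.009,0.06],"turn":0,"gripper":0.4}
    - {"slide":[0.018,0.009,0.12],"turn":0,"gripper":0.4}
    - {"slide":[0.018,0.009,0.2],"turn":0,"gripper":0.4}
    - {"slide":[0.018,0.009,0.3],"turn":0,"gripper":0.4}
    - {"slide":[0.018,0.009,0.3],"turn":0,"gripper":0.4}

```text
time_s: 14.95
tcp_pos: [0.5141, 0.2327, 0.0645]
eef_rot: [-179.9, -0.2, -177.5]
contact_force: [0.0, -0.6, -2.1]
gripper_width: 0.0599
gripper_force: 25.0
```

```bash
python3 -c "
from h import *
cap('side');go([.5145,.2345,.042],182.65);cap('side');go([.5145,.2345,.042],182.65)
d=cap('wrist','w7.png');np.savez('w7.npz',**d)
cv2.imwrite('pics/w7b.png',cv2.resize(cv2.imread('pics/w7.png')[60:270,120:440],(800,525),interpolation=cv2.INTER_CUBIC))"
```

```text
t 15.0 tcp [0.5147 0.2331 0.0659] yaw -177.45 slide [0.    0.01  0.159] turn -0.001
t 15.05 tcp [0.5154 0.2337 0.067 ] yaw -177.43 slide [0.006 0.006 0.167] turn -0.001
```

View pics/w7b.png

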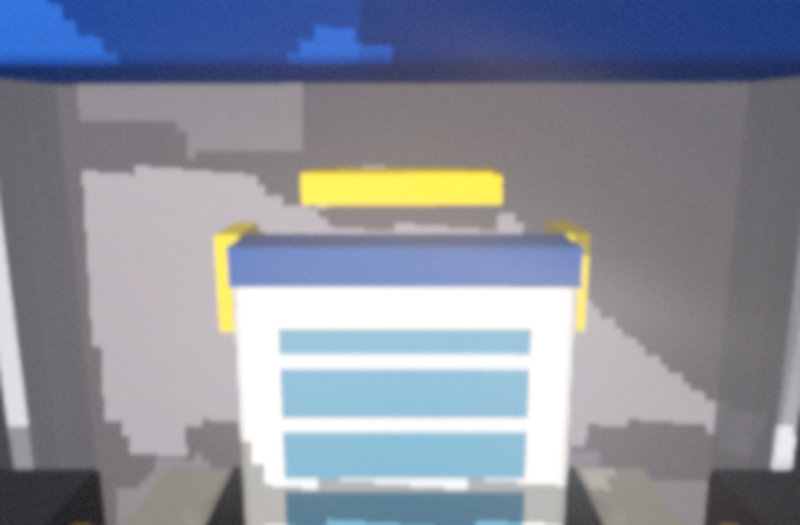

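```bash
python3 -c "
from h import *
d=dict(np.load('w7.npz'));f=lambda u,v,z:px(d,120+u/2.5,60+v/2.5,z)
Rz=R.from_euler('z',-2.6,degrees=True)
for n,p in dict(cT1=(230,246,.0785),cT2=(582,246,.0785),s1=(300,206,.05),s2=(503,206,.05),l=(215,236,.05),r=(590,234,.05)).items(): print(n,Rz.apply(f(*p)).round(4))
"
```

```text
cT1 [0.4706 0.1817 0.0785]
cT2 [0.4707 0.2411 0.0785]
s1 [0.4666 0.1903 0.05  ]
s2 [0.4667 0.2308 0.05  ]
l [0.4725 0.173  0.05  ]
r [0.4723 0.2484 0.05  ]
```

send_rows:
  moves:
    - {"slide":[0.005,-0.005,0],"turn":0,"gripper":0.4}
    - {"slide":[0.005,-0.005,0.05],"turn":0,"gripper":0.4}
    - {"slide":[0.005,-0.005,0.1],"turn":0,"gripper":0.4}
    - {"slide":[0.005,-0.005,0.14],"turn":0,"gripper":0.4}
    - {"slide":[0.005,-0.005,0.14],"turn":0,"gripper":0.4}

```text
time_s: 15.52
tcp_pos: [0.5142, 0.2329, 0.0449]
eef_rot: [-179.9, -0.1, -177.4]
contact_force: [-0.4, -0.3, -2.3]
gripper_width: 0.0594
gripper_force: 25.0
```

send_rows:
  moves:
    - {"slide":[0,0,0.005],"turn":0,"gripper":0.4}
    - {"slide":[0,0,0.01],"turn":0,"gripper":0.4}
    - {"slide":[0,0,0.01],"turn":0,"gripper":0.4}
    - {"slide":[0,0,0.01],"turn":0,"gripper":0.4}
    - {"slide":[0,0,0.01],"turn":0,"gripper":0.4}

```text
time_s: 15.93
tcp_pos: [0.5152, 0.2337, 0.0453]
eef_rot: [180.0, 0.0, -177.4]
contact_force: [-0.8, 0.0, -1.8]
gripper_width: 0.0595
gripper_force: 25.0
```

send_rows:
  moves:
    - {"slide":[0,0,0.005],"turn":0,"gripper":0.4}
    - {"slide":[0,0,0.01],"turn":0,"gripper":0.4}
    - {"slide":[0,0,0.013],"turn":0,"gripper":0.4}
    - {"slide":[0,0,0.013],"turn":0,"gripper":0.4}
    - {"slide":[0,0,0.013],"turn":0,"gripper":0.4}

```text
time_s: 16.35
tcp_pos: [0.5151, 0.2336, 0.0431]
eef_rot: [-180.0, -0.0, -177.4]
contact_force: [0.7, 0.3, -1.6]
gripper_width: 0.0592
gripper_force: 25.0
```

send_rows:
  moves:
    - {"slide":[0,0,0.004],"turn":0,"gripper":0.4}
    - {"slide":[0,0,0.008],"turn":0,"gripper":0.4}
    - {"slide":[0,0,0.01],"turn":0,"gripper":0.4}
    - {"slide":[0,0,0.01],"turn":0,"gripper":0.4}
    - {"slide":[0,0,0.01],"turn":0,"gripper":0.4}

```text
time_s: 16.77
tcp_pos: [0.5152, 0.2337, 0.0419]
eef_rot: [180.0, 0.0, -177.4]
contact_force: [-0.3, -0.8, 2.1]
gripper_width: 0.0602
gripper_force: 25.0
```

send_rows:
  moves:
    - {"slide":[0,0,0],"turn":0,"gripper":0.85}
    - {"slide":[0,0,0],"turn":0,"gripper":0.85}
    - {"slide":[0,0,0],"turn":0,"gripper":0.85}
    - {"slide":[0,0,0],"turn":0,"gripper":0.85}
    - {"slide":[0,0,0],"turn":0,"gripper":0.85}

```text
time_s: 17.18
tcp_pos: [0.5151, 0.2337, 0.0416]
eef_rot: [180.0, 0.0, -177.4]
contact_force: [-0.2, 0.4, -0.3]
gripper_width: 0.0741
gripper_force: 0.0
```

send_rows:
  moves:
    - {"slide":[0,0,-0.1],"turn":0,"gripper":0.85}
    - {"slide":[0,0,-0.3],"turn":0,"gripper":0.85}
    - {"slide":[0,0,-0.5],"turn":0,"gripper":0.85}
    - {"slide":[0,0,-0.75],"turn":0,"gripper":0.85}
    - {"slide":[0,0,-1],"turn":0,"gripper":0.85}

```text
time_s: 17.6
tcp_pos: [0.5146, 0.2332, 0.1928]
eef_rot: [-180.0, -0.1, -177.4]
contact_force: [1.4, 0.6, 0.1]
gripper_width: 0.0747
gripper_force: 0.0
```

```bash
python3 -c "
from h import *
cap('side');go([.33,.2265,.19],182.65)
d=cap('wrist','w8.png');np.savez('w8.npz',**d)
hsv=cv2.cvtColor(d['img'],cv2.COLOR_RGB2HSV)
m=cv2.inRange(hsv,(22,120,90),(35,255,255));n,l,s,c=cv2.connectedComponentsWithStats(m)
Rz=R.from_euler('z',-2.6,degrees=True)
for k in range(1,n):
  if s[k,4]>20: print(s[k],c[k].round(1),Rz.apply(px(d,*c[k],.05)).round(4))
m=cv2.inRange(hsv,(100,90,40),(130,255,255));n,l,s,c=cv2.connectedComponentsWithStats(m)
for k in range(1,n):
  if s[k,4]>60: print('blue',s[k],c[k].round(1),Rz.apply(px(d,*c[k],.054)).round(4))
"
```

```text
t 17.65 tcp [0.5183 0.2351 0.2015] yaw -177.32 slide [1.257e+00 1.000e-03 6.500e-02] turn 0.0
[257 115  44   7 282] [277.4 118. ] [0.4627 0.2094 0.05  ]
[237 129   5  22 102] [239.1 139.4] [0.4809 0.1758 0.05  ]
[316 143   5   9  35] [317.9 147.5] [0.488  0.2452 0.05  ]
[240 220   5  20  91] [241.9 229.9] [0.5655 0.1754 0.05  ]
[313 220   6  20  82] [315.5 229.4] [0.5652 0.2453 0.05  ]
[259 247  41   5 176] [277.9 248.7] [0.5849 0.2095 0.05  ]
[451 285   5  14  36] [452.6 291.9] [0.6324 0.3852 0.05  ]
[450 309   7  19  63] [453.3 317.3] [0.6619 0.3902 0.05  ]
[108 310   5  16  44] [109.7 317.8] [0.6612 0.0366 0.05  ]
blue [ 156   74  245   20 4205] [276.5  83. ] [0.4345 0.2088 0.054 ]
blue [246 128  62   6 346] [275.1 130.6] [0.4731 0.2074 0.054 ]
blue [249 241  62   4 247] [279.4 242.5] [0.5768 0.2109 0.054 ]
```

send_rows:
  moves:
    - {"slide":[0.2,0,0],"turn":0,"gripper":0}
    - {"slide":[0.4,0,0],"turn":0,"gripper":0}
    - {"slide":[0.6,0,0],"turn":0,"gripper":0}
    - {"slide":[0.8,0,0],"turn":0,"gripper":0}
    - {"slide":[0.99,0,0],"turn":0,"gripper":0}

```text
time_s: 18.12
tcp_pos: [0.3654, 0.2264, 0.1914]
eef_rot: [180.0, -0.0, -177.4]
contact_force: [-0.9, 0.4, 0.1]
gripper_width: 0.0463
gripper_force: 0.0
```

send_rows:
  moves:
    - {"slide":[0,0,0],"turn":0,"gripper":0}
    - {"slide":[0,0,0.2],"turn":0,"gripper":0}
    - {"slide":[0,0,0.4],"turn":0,"gripper":0}
    - {"slide":[0,0,0.6],"turn":0,"gripper":0}
    - {"slide":[0,0,0.6],"turn":0,"gripper":0}

```text
time_s: 18.53
tcp_pos: [0.3645, 0.2242, 0.0974]
eef_rot: [-179.7, -0.3, -177.5]
contact_force: [-0.4, -1.0, -0.3]
gripper_width: 0.0131
gripper_force: 0.0
```

```bash
python3 -c "
from h import *
cap('side');go([.37,.228,.05],182.6);print(get_state()['gripper_width'])
d=cap('scene','c3.png');go([.37,.228,.05],182.6)
"
```

```text
t 18.58 tcp [0.3657 0.2253 0.0999] yaw -177.41 slide [-0.031  0.018  0.332] turn -0.0
0.00946454308445186
t 18.63 tcp [0.3667 0.2265 0.1017] yaw -177.39 slide [-0.023  0.01   0.344] turn 0.0
```

send_rows:
  moves:
    - {"slide":[0,0.01,0.1],"turn":0,"gripper":0}
    - {"slide":[0,0.01,0.2],"turn":0,"gripper":0}
    - {"slide":[-0.03,0.01,0.33],"turn":0,"gripper":0}
    - {"slide":[-0.08,0.01,0.33],"turn":0,"gripper":0}
    - {"slide":[-0.12,0.01,0.33],"turn":0,"gripper":0}

```text
time_s: 19.05
tcp_pos: [0.3859, 0.2299, 0.0534]
eef_rot: [180.0, 0.0, -177.4]
contact_force: [0.3, 0.3, 0.7]
gripper_width: 0.0007
gripper_force: 0.0
```

send_rows:
  moves:
    - {"slide":[-0.04,0,0],"turn":0,"gripper":0}
    - {"slide":[-0.08,0,0],"turn":0,"gripper":0}
    - {"slide":[-0.12,0,0],"turn":0,"gripper":0}
    - {"slide":[-0.16,0,0],"turn":0,"gripper":0}
    - {"slide":[-0.2,0,0],"turn":0,"gripper":0}

```text
time_s: 19.47
tcp_pos: [0.4153, 0.2307, 0.0526]
eef_rot: [180.0, 0.0, -177.4]
contact_force: [-3.1, -0.0, 0.3]
gripper_width: 0.0003
gripper_force: 1.0
```

send_rows:
  moves:
    - {"slide":[-0.04,0,0],"turn":0,"gripper":0}
    - {"slide":[-0.08,0,0],"turn":0,"gripper":0}
    - {"slide":[-0.12,0,0],"turn":0,"gripper":0}
    - {"slide":[-0.16,0,0],"turn":0,"gripper":0}
    - {"slide":[-0.2,0,0],"turn":0,"gripper":0}

```text
time_s: 19.88
tcp_pos: [0.4451, 0.2319, 0.052]
eef_rot: [-180.0, -0.0, -177.4]
contact_force: [-1.5, 0.4, 1.0]
gripper_width: 0.0005
gripper_force: 1.0
```

```bash
python3 -c "
from h import *
d=cap('side','s4.png');go([.57,.2345,.05],182.6);print(get_state()['contact_force'])
for r in optics.look_for('side','drawer_lip')[:2]: print(r)
"
```

```text
t 19.93 tcp [0.4462 0.2323 0.0521] yaw -177.39 slide [-0.825 -0.023  0.015] turn 0.0
[2.43265903 0.92638032 0.50655857]
{'location': [0.5503, 0.2802, 0.0313], 'p': 0.57}
```

send_rows:
  moves:
    - {"slide":[-0.04,0,0],"turn":0,"gripper":0}
    - {"slide":[-0.08,0,0],"turn":0,"gripper":0}
    - {"slide":[-0.12,0,0],"turn":0,"gripper":0}
    - {"slide":[-0.16,0,0],"turn":0,"gripper":0}
    - {"slide":[-0.2,0,0],"turn":0,"gripper":0}

```text
time_s: 20.4
tcp_pos: [0.4749, 0.233, 0.0519]
eef_rot: [-180.0, -0.0, -177.4]
contact_force: [-1.0, -0.1, -1.5]
gripper_width: 0.0002
gripper_force: 1.0
```

send_rows:
  moves:
    - {"slide":[-0.04,0,0],"turn":0,"gripper":0}
    - {"slide":[-0.08,0,0],"turn":0,"gripper":0}
    - {"slide":[-0.12,0,0],"turn":0,"gripper":0}
    - {"slide":[-0.16,0,0],"turn":0,"gripper":0}
    - {"slide":[-0.2,0,0],"turn":0,"gripper":0}

```text
time_s: 20.82
tcp_pos: [0.5051, 0.2346, 0.052]
eef_rot: [-180.0, -0.0, -177.4]
contact_force: [-1.9, -1.0, -0.8]
gripper_width: 0.0003
gripper_force: 1.0
```

send_rows:
  moves:
    - {"slide":[-0.04,0,0],"turn":0,"gripper":0}
    - {"slide":[-0.08,0,0],"turn":0,"gripper":0}
    - {"slide":[-0.12,0,0],"turn":0,"gripper":0}
    - {"slide":[-0.16,0,0],"turn":0,"gripper":0}
    - {"slide":[-0.2,0,0],"turn":0,"gripper":0}

```text
time_s: 21.23
tcp_pos: [0.5351, 0.2361, 0.0521]
eef_rot: [180.0, -0.0, -177.4]
contact_force: [-1.9, -0.3, -2.3]
gripper_width: 0.0003
gripper_force: 1.0
```

send_rows:
  moves:
    - {"slide":[-0.02,0,0],"turn":0,"gripper":0}
    - {"slide":[-0.04,0,0],"turn":0,"gripper":0}
    - {"slide":[-0.06,0,0],"turn":0,"gripper":0}
    - {"slide":[-0.08,0,0],"turn":0,"gripper":0}
    - {"slide":[-0.1,0,0],"turn":0,"gripper":0}

```text
time_s: 21.65
tcp_pos: [0.5497, 0.237, 0.0522]
eef_rot: [180.0, 0.0, -177.4]
contact_force: [-1.9, 0.5, -0.6]
gripper_width: 0.0008
gripper_force: 0.9
```

Small steps from here, watching the detent force.

send_rows:
  moves:
    - {"slide":[-0.015,0,0],"turn":0,"gripper":0}
    - {"slide":[-0.03,0,0],"turn":0,"gripper":0}
    - {"slide":[-0.045,0,0],"turn":0,"gripper":0}
    - {"slide":[-0.06,0,0],"turn":0,"gripper":0}
    - {"slide":[-0.07,0,0],"turn":0,"gripper":0}

```text
time_s: 22.07
tcp_pos: [0.5603, 0.2373, 0.0522]
eef_rot: [180.0, 0.0, -177.4]
contact_force: [-1.9, 0.9, 1.3]
gripper_width: 0.0003
gripper_force: 0.8
```

send_rows:
  moves:
    - {"slide":[-0.01,0,0],"turn":0,"gripper":0}
    - {"slide":[-0.015,0,0],"turn":0,"gripper":0}
    - {"slide":[-0.02,0,0],"turn":0,"gripper":0}
    - {"slide":[-0.025,0,0],"turn":0,"gripper":0}
    - {"slide":[-0.03,0,0],"turn":0,"gripper":0}

```text
time_s: 22.48
tcp_pos: [0.5635, 0.2373, 0.0522]
eef_rot: [-180.0, -0.1, -177.4]
contact_force: [-8.2, 2.4, 5.4]
gripper_width: 0.0005
gripper_force: 3.7
```

send_rows:
  moves:
    - {"slide":[-0.006,0,0],"turn":0,"gripper":0}
    - {"slide":[-0.012,0,0],"turn":0,"gripper":0}
    - {"slide":[-0.018,0,0],"turn":0,"gripper":0}
    - {"slide":[-0.024,0,0],"turn":0,"gripper":0}
    - {"slide":[-0.03,0,0],"turn":0,"gripper":0}

```text
time_s: 22.9
tcp_pos: [0.5689, 0.2376, 0.0522]
eef_rot: [-180.0, -0.0, -177.4]
contact_force: [-3.3, 1.1, -0.1]
gripper_width: 0.0009
gripper_force: 1.2
```

send_rows:
  moves:
    - {"slide":[-0.006,0,0],"turn":0,"gripper":0}
    - {"slide":[-0.012,0,0],"turn":0,"gripper":0}
    - {"slide":[-0.018,0,0],"turn":0,"gripper":0}
    - {"slide":[-0.024,0,0],"turn":0,"gripper":0}
    - {"slide":[-0.024,0,0],"turn":0,"gripper":0}

```text
time_s: 23.32
tcp_pos: [0.5716, 0.2375, 0.052]
eef_rot: [-180.0, -0.1, -177.4]
contact_force: [-6.4, 2.2, 2.6]
gripper_width: 0.0004
gripper_force: 3.4
```

send_rows:
  moves:
    - {"slide":[-0.004,0,0],"turn":0,"gripper":0}
    - {"slide":[-0.008,0,0],"turn":0,"gripper":0}
    - {"slide":[-0.012,0,0],"turn":0,"gripper":0}
    - {"slide":[-0.012,0,0],"turn":0,"gripper":0}
    - {"slide":[-0.012,0,0],"turn":0,"gripper":0}

```text
time_s: 23.73
tcp_pos: [0.5716, 0.2374, 0.052]
eef_rot: [-179.9, -0.2, -177.4]
contact_force: [-14.7, 2.7, 8.7]
gripper_width: 0.0001
gripper_force: 7.3
```

send_rows:
  moves:
    - {"slide":[0.05,0,0],"turn":0,"gripper":0}
    - {"slide":[0.15,0,0],"turn":0,"gripper":0}
    - {"slide":[0.3,0,0],"turn":0,"gripper":0}
    - {"slide":[0.5,0,0],"turn":0,"gripper":0}
    - {"slide":[0.7,0,-0.2],"turn":0,"gripper":0}

```text
time_s: 24.15
tcp_pos: [0.467, 0.2306, 0.0771]
eef_rot: [-179.7, -0.3, -177.5]
contact_force: [-0.4, 0.2, 1.4]
gripper_width: 0.0004
gripper_force: 0.0
```

send_rows:
  moves:
    - {"slide":[0,0,-0.2],"turn":0,"gripper":0}
    - {"slide":[0,0,-0.4],"turn":0,"gripper":0}
    - {"slide":[0,0,-0.6],"turn":0,"gripper":0}
    - {"slide":[0,0,-0.7],"turn":0,"gripper":0}
    - {"slide":[0,0,-0.7],"turn":0,"gripper":0}

```text
time_s: 24.57
tcp_pos: [0.4722, 0.2345, 0.1911]
eef_rot: [179.7, 0.4, -177.4]
contact_force: [1.0, 1.4, 0.2]
gripper_width: 0.0006
gripper_force: 0.0
```

```bash
python3 -c "
from h import *
import itertools
go([.47,.23,.16])
d=cap('wrist','w9.png')
hsv=cv2.cvtColor(d['img'],cv2.COLOR_RGB2HSV)
m=cv2.inRange(hsv,(105,140,40),(130,255,255));n,l,s,c=cv2.connectedComponentsWithStats(m)
for k in range(1,n):
  if s[k,4]>150: print('blue',s[k],c[k].round(1),px(d,*c[k],.088).round(4))
for cam in('scene','side'):
  d=cap(cam,cam+'9.png')
  for n in ('drawer_lip','drawer','cartridge_b','amber_bottle','white_jar','beaker'):
    for r in optics.look_for(cam,n)[:3]: print(cam,n,np.round(r['location'],3),r['p'])
"
```

```text
t 24.57 tcp [0.4722 0.2345 0.1911] yaw -177.37 slide [ 0.018 -0.03   0.207] turn 0
scene drawer_lip [0.596 0.227 0.085] 0.67
scene drawer [0.597 0.229 0.085] 0.65
scene cartridge_b [ 0.622 -0.347  0.068] 0.95
scene cartridge_b [ 0.623 -0.219  0.065] 0.55
scene cartridge_b [ 0.749 -0.175  0.049] 0.16
scene amber_bottle [ 0.752 -0.001  0.073] 0.68
scene white_jar [ 0.429 -0.327  0.08 ] 0.75
scene beaker [ 0.75  -0.176  0.048] 0.86
side drawer_lip [0.59  0.263 0.071] 0.92
side drawer [0.596 0.259 0.068] 0.69
side amber_bottle [0.728 0.025 0.064] 0.56
side beaker [ 0.75  -0.159  0.058] 0.95
```

```bash
python3 -c "
from plant import order
print(order.close_job())"
```

```text
the job is handed in; nothing more can be done
None
```

I laid the 110 mm cartridge flat in the seat and pushed the drawer through its detent to a hard stop. Final camera detections put the other two cartridges still in the rack and the bottle, jar and beaker unmoved. The job is handed in at about 25 s of robot time; no verdict was returned.

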